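# Open the hasped chest and put the garlic away

## Task

Put the garlic bulb away in the low wooden chest. First push the wooden turn-button on the chest's front deck round, about a quarter turn towards you, so that it no longer holds the hasp down; then flip the steel hasp up off its staple and swing it right over, past upright, so that it stays lying back over the closed lid, and only then raise the lid by its knob until it stands upright. Set the garlic gently down on the floor of the chest, leave the lid open, and do not shift the pepper mill, salt shaker or spice jar that stand about.

Things in the scene. Friction and masses are not known exactly. Their poses are not given: they have to be found in the camera images.
- chest: Low wooden chest, fixed, 180 (its x, depth) x 210 (its y) x 87 mm high; origin under its centre, +x to its back (away from the robot), +y left. Front deck: x -90 to -45, top at z 87 mm. Behind it the cavity, x -45 to 80, y -95 to 95, floor z 10, rim z 75, closed by the lid (x -45 to 90, top z 87). Staple: steel loop on the deck at x -68, y 0, 16 mm long in x, top at z 102.
- chest_inside (a point): Centre of the chest's inner floor, axes as the chest's; chest-frame x +17.5, y 0, z 10 mm. Cavity +-62 mm in x, +-95 mm in y about it, rim 65 mm above it.
- garlic_centre (a point): Centre (half-way up, 27.5 mm above its underside) of the loose pinkish-white garlic bulb, about 54 mm across and 55 mm high with a narrow pointed neck; it is widest some 20 mm above its underside; 33 g.
- turn_button (a joint): Wooden turn-button: bar 14 mm wide, 9 mm thick, on an upright screw. 0 = nose along the chest's -y, over the hasp's edge, holding it down; grows as the nose swings to the chest's front (-x); 1.57 = nose points to the front; stop 1.6 rad. Starts at 0 to 0.25, frees the hasp from about 0.65. Light friction (1 N at the nose); stays where left.
- button_pivot (a point): Turn-button's pivot axis at mid-thickness: chest-frame x -68, y +75, z 97 mm.
- button_nose (a point): Point on the turn-button's centre line at mid-thickness, 62 mm from the pivot, 7 mm short of the nose's end.
- hasp (a joint): Steel hasp: slotted strap hinged on the lid's front edge. 0 = flat over the staple, pointing to the chest's front; grows as it flips up and back: 1.57 = upright on the closed lid, stop at 2.6 rad, leaning back over the lid. 60 g, moves freely; let go beyond about 1.7 it falls on to the stop and stays.
- hasp_pin (a point): Middle of the hasp's hinge pin, which runs along the chest's y; lid closed: chest-frame x -35, y 0, z 90 mm. Strap 28 mm wide as far as 53 mm from the pin, then an 18 mm wide neck to 77 mm.
- hasp_tab (a point): Pinch point on the hasp's finger tab: steel plate at the free end, 18 mm wide (chest's y), 4 mm thick, standing 28 mm up off the strap; the point is 75 mm from the pin along the strap and 16 mm off it. All closed: chest-frame x -110, y 0, z 106 mm, 20 mm in front of the chest's face. Pinched across its 18 mm it turns between the pads.
- lid (a joint): Lid of the chest, hinged along its rear edge, 0 = closed, 1.57 = upright, stop at 1.75 rad; grows as its front edge goes up and back. Stiff hinges: it stays where it is left; needs about 5 N at the knob.
- lid_hinge (a point): Middle of the lid's hinge line, which runs along the chest's y: chest-frame x +90, y 0, z 75 mm.
- lid_knob (a point): Centre of the head of the lid's wooden knob: head 22 mm in diameter, 12 mm high, on a 12 mm thick stem; top of the knob 38 mm above the lid. Lid closed: chest-frame x -32, y -60, z 115 mm (122 mm in front of the hinge line and 40 mm off it).
- pepper_mill: Loose tall turned-wood pepper mill, 58 mm in diameter, 150 mm high, standing close to the chest's left side; origin at the centre of its underside. Leave it standing.
- salt_mill: Loose small clear salt shaker with a grey cap, 44 mm in diameter, 90 mm high; origin at the centre of its underside. Leave it standing.
- spice_jar: Loose spice jar with a green cap, 46 mm in diameter, 106 mm high; origin at the centre of its underside. Leave it standing.
- garlic: The same garlic bulb; origin at the centre of its underside as it first stands.
Not all that is in view belongs to the job. Leave any blue or turquoise look-alike of the garlic alone.

How it is judged:
By the outcome, as a careful person would: the job done as asked, in the order asked, and still so for the second after the job is handed in, with the robot touching nothing.
It also fails if it takes over 70 s, if anything falls off the work surface, if the arm or the gripper's body presses on something with over 40 N, if the wrist force passes 120 N, or if a joint passes its speed limit or range.

## Robot

A 6-joint arm with a two-finger parallel gripper is mounted at the origin on a cart in front of the work surface, level with it; the furniture and walls round the work are solid. World frame = base frame: x ahead of the robot, y to its left, z up, the work surface at z = 0. Lengths are in mm, angles in rad, forces in N, time in s.
With the tool pointing down it reaches from about 325 to 775 mm from the base axis. Payload 5.5 kg.
Tool frame: the origin (TCP) lies on the front face of the gripper's body, between the roots of the fingers; the fingertips stand manip.nose_length ahead of it and the grasp point (between the pads) lies 54 mm ahead of it (manip.nose_length is the distance from the TCP to the fingertips, in mm); z points along the fingers, y is the line along which they close (so a half turn about z gives the same grasp; the last joint's range is limited). The gripper opens to 85 mm and grips with 20 to 120 N. Pads are 22 mm wide; open, the fingers measure 114 mm over their backs; the gripper's body (76 mm by 85 mm) begins 54 mm behind the grasp point. The pads swing forward as they close: fully open they stand 13 mm farther back than shut.
Start: joints at [-0.057, 0.091, 1.231, -0, 1.82, -0.057], TCP at [600.014, -0.003, 303.875] pointing down, gripper open.
Joint ranges: [-2.87, 2.87], [-0.86, 2.18], [0.17, 2.46], [-1.51, 4.65], [0.06, 2.69], [-2.65, 2.65]. Speed limits (rad/s): [2.57, 2.57, 3.01, 3.14, 3.14, 3.14].

## Interface

Orientations are given as a rotation vector (axis times angle).
In Python, from station import manip gives the robot as it stands. The module is installed in compiled form; this text tells all that it offers.
- The arm moves only by the tool arm_command, never from a script. Its argument "motion" is a list of rows, each a list of 7 numbers: the turn, a rotation vector about the tool's x, y, z in degrees, then the shift along the tool's x, y, z in m, then the closure in counts, from 0 (fully open) to 255 (shut). A call has 1 to 20 rows; each row shifts and turns the commanded pose from where the row before left it, along the tool's axes as they then stand; what a row does not reach is not made up. A row lasts 1/10 s, in which the tool goes at most 50 mm and 8.59 degrees, less where a joint would pass 70% of its speed; a pose out of reach is approached as far as the arm can. A call with a gripper value outside its range is refused whole. The fingers move at their own pace and stop on an object; "grip_force" is the grip in N (left out, the last holds). Time passes only in rows, so rows that do not move let the fingers close. It gives the time, the measured TCP pose, the force, the opening and the grip force at its end, in the units of the state.
- manip.read_state(): the state, without advancing time (a new reading comes with each control period).
- manip.snapshot(name): name is "scene" or "side" or "wrist"; returns a dict with "pixels" (384x512x3 uint8, blue, green, red), "fx", "fy", "cx", "cy" (pixels), "R" (3x3) and "t" (3): a world point X has camera coordinates R X + t. Camera axes: x right, y down, z forward; pixel columns grow to the right and rows downward; lengths in mm; the calibration is good to about 2 mm. The wrist camera is an equidistant fisheye: a pixel r from the principal point sees the ray r / f radians off the axis. A picture is of the moment at which its call begins. There is no depth.
- manip.job_done(): hands the job in; it is judged then, once.
Trained networks look in a picture, given as the dict that the camera call returned (one of the last four; its "shot" number tells which), for a name from the list of things; names that differ only in an ending like _2 or _b are one class to them, and where a whole thing is asked for, a point or a joint stands for the part that bears it (a point fixed in the world has none). Each returns a list of dicts, best first, with "score" (0 to 1); they miss things now and then, are a little off and sometimes report something else, mostly with a low value. They report only what shows in the picture. A call takes as long as a camera call. They do not tell look-alikes from the thing itself.
- manip.outline_of(label, picture): "pixels" (384x512 bool, what is visible of it).
- manip.place_of(label, picture): "location" ([x, y, z] in mm, in world coordinates, good to about 4 mm: a listed point, or the origin of a listed thing).
The state is a dict: "t": time; "joints": joint angles; "joint_velocities": joint speeds; "joint_torque": joint torques, N m; "tcp_pos": TCP position; "ee_rot": TCP orientation; "wrist_force": force on the tool from outside, world axes, zero at the start; "ft_torque": the same for the moment, N m; "finger_gap": opening from 0.0 (shut) to 1.0 (fully open); "grasp_force": force on a finger pad.
Only numpy, scipy, OpenCV 4.12 (cv2) and the standard library are available. Lean on these libraries where they do the work, as an engineer would, in place of code of your own. Each camera call takes 0.05 s, during which the arm holds its last target. There are 200 camera calls.

## Working session

There is one attempt and no reset: what is moved stays moved. The work goes in short steps, Python scripts to look and compute and a tool call to move; the robot and the scene stay as the last step left them, time stands still between calls to the robot, and variables do not carry over. Pictures are saved under pics/ and viewed, at most 10 in all, crops included, and the job is handed in when it is done.

Besides the shell and the picture viewer there is one more tool, called after "Emit:" by a JSON object that holds its "name" and its "arguments", one argument or row to a line. arm_command: Moves the arm, as the interface text tells. Its arguments: {"type":"object","properties":{"motion":{"type":"array","items":{"type":"array","items":{"type":"number"}}},"grip_force":{"type":"number"}},"required":["motion"]}

```bash
mkdir -p pics
cat > h.py <<'E'
import numpy as np, cv2
from station import manip
from scipy.spatial.transform import Rotation as Ro
def look(names, cams=("scene","side","wrist"), save=None):
    out={}
    for c in cams:
        p=manip.snapshot(c)
        if save: cv2.imwrite(f"pics/{save}_{c}.png",p["pixels"])
        for n in names:
            r=manip.place_of(n,p)
            for d in r[:2]: print(c,n,np.round(d["location"],1),round(d["score"],2))
    return out
def st():
    s=manip.read_state(); print("t",round(s["t"],2),"tcp",np.round(s["tcp_pos"],1),"R",np.round(Ro.from_rotvec(s["ee_rot"]).as_matrix(),3).tolist(),"F",np.round(s["wrist_force"],1),"gap",s["finger_gap"],s["grasp_force"]);return s
E
python3 - <<'E'
from h import *
print(manip.nose_length)
st()
look(["chest","chest_inside","garlic_centre","button_pivot","button_nose","hasp_pin","hasp_tab","lid_hinge","lid_knob","pepper_mill","salt_mill","spice_jar"],save="a")
a=[cv2.imread(f"pics/a_{c}.png") for c in("scene","side","wrist")]
cv2.imwrite("pics/a.png",cv2.resize(np.vstack([np.hstack(a[:2]),np.hstack([a[2],a[2]*0])]),(800,600)))
E
```

```text
72.6
t 0.0 tcp [599.9   0.  302.7] R [[0.0, 1.0, -0.002], [1.0, -0.0, 0.0], [0.0, -0.002, -1.0]] F [ 0.2 -0.3  0.5] gap 1.0005080495641037 0.0
scene chest [ 513.7 -234.5   -0.9] 0.83
scene chest_inside [ 499.  -129.3   96.1] 0.2
scene garlic_centre [470.1 -28.5  26.9] 0.91
scene garlic_centre [535.4 146.7  26.8] 0.81
scene button_pivot [ 498.3 -132.7   93.3] 0.57
scene button_nose [ 453.7 -175.4   96.1] 0.58
scene button_nose [ 455.7 -267.2  114.5] 0.27
scene hasp_pin [ 487.7 -214.1   88.9] 0.88
scene hasp_tab [ 423.9 -173.9  106.5] 0.69
scene lid_hinge [ 586.9 -278.    74.8] 0.85
scene lid_knob [ 455.1 -267.2  116.5] 0.74
scene lid_knob [ 422.2 -172.2  108.6] 0.17
scene pepper_mill [ 455.3 -267.1  117.8] 0.74
scene salt_mill [427.8 190.4   0.5] 0.84
scene salt_mill [ 514.8 -232.8   -0.6] 0.49
scene spice_jar [417.   84.9   3.9] 0.83
side chest [ 511.6 -233.8   -2.3] 0.93
side chest [ 486.4 -216.6   94.9] 0.74
side chest_inside [ 510.4 -233.5   -0.8] 0.42
side garlic_centre [538.2 146.   28.8] 0.61
side garlic_centre [584.8  35.3  24.9] 0.58
side button_pivot [ 496.6 -131.5   95.5] 0.48
side button_nose [ 451.5 -174.5   97.8] 0.55
side hasp_pin [ 483.8 -215.    91.9] 0.79
side hasp_tab [ 420.2 -177.9  106.3] 0.57
side lid_hinge [ 587.7 -282.    76.2] 0.91
side lid_knob [ 453.3 -266.9  114.6] 0.7
side spice_jar [416.4  80.    2. ] 0.95
wrist chest [ 512.5 -227.8   -1.1] 0.79
wrist garlic_centre [471.3 -27.8  27.4] 0.89
wrist garlic_centre [584.3  42.7  31. ] 0.7
wrist button_pivot [ 500.8 -136.4   97.9] 0.42
wrist hasp_pin [416.2  79.5   2. ] 0.67
wrist pepper_mill [ 607.  -107.3   -3.3] 0.94
wrist pepper_mill [414.7  79.7   1.4] 0.54
wrist salt_mill [423.8 189.1   1.3] 0.66
wrist spice_jar [413.3  80.7  -0.5] 0.69
```

View pics/a.png

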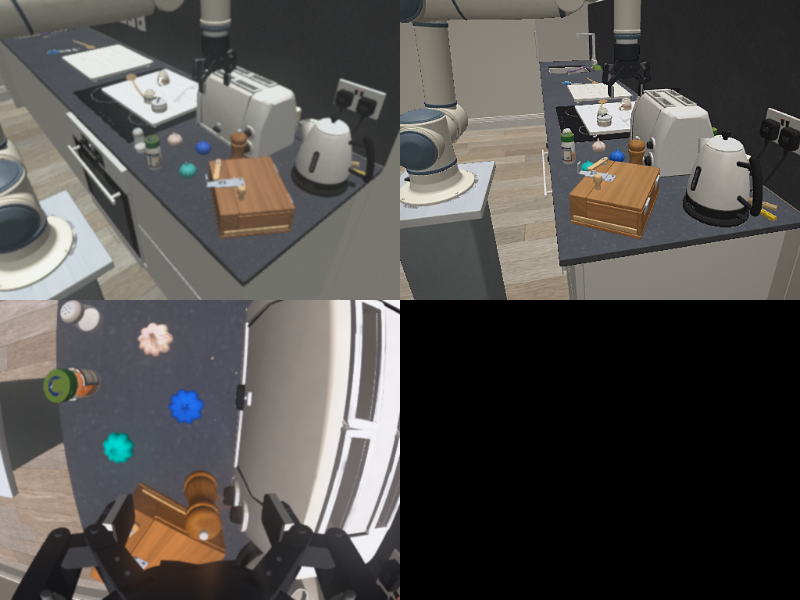

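The view shows the pink garlic (scene 175,138 of the half-scale image), with turquoise and blue decoys beside it. The chest stands at (250,195) with the kettle behind it. Next I'll fit the chest pose and check the kettle's clearance.

```bash
cat >> h.py <<'E'
P={"chest":(0,0,0),"button_pivot":(-68,75,97),"hasp_pin":(-35,0,90),"hasp_tab":(-110,0,106),"lid_hinge":(90,0,75),"lid_knob":(-32,-60,115)}
def fit(obs):
    a=np.array([P[n][:2] for n,_ in obs],float); b=np.array([l[:2] for _,l in obs],float)
    A=a-a.mean(0);B=b-b.mean(0)
    th=np.arctan2((A[:,0]*B[:,1]-A[:,1]*B[:,0]).sum(),(A*B).sum())
    c,s=np.cos(th),np.sin(th);R=np.array([[c,-s],[s,c]]);t=b.mean(0)-R@a.mean(0)
    return th,t,b-(a@R.T+t)
def tri(views,pix):
    A=[];B=[]
    for p,(u,v) in zip(views,pix):
        d=np.array(p["R"]).T@np.array([(u-p["cx"])/p["fx"],(v-p["cy"])/p["fy"],1]);d/=np.linalg.norm(d)
        c=-np.array(p["R"]).T@np.array(p["t"]);M=np.eye(3)-np.outer(d,d);A.append(M);B.append(M@c)
    return np.linalg.lstsq(np.vstack(A),np.hstack(B),rcond=None)[0]
E
python3 - <<'E'
from h import *
obs=[];V=[]
for c in("scene","side"):
    p=manip.snapshot(c);V.append(p)
    for n in P:
        r=manip.place_of(n,p)
        if r and r[0]["score"]>.45: obs.append((n,r[0]["location"]))
th,t,res=fit(obs);print(np.degrees(th),t);print([(n,np.round(r).tolist()) for (n,_),r in zip(obs,res)])
for a,b in[((412,234),(412,262)),((412,154),(412,174)),((375,235),(366,268)),((262,185),(305,216))]: print(np.round(tri(V,[a,b])))
E
```

```text
-32.431110764465856 [ 513.92923454 -233.96359349]
[('chest', [1.0, 1.0]), ('button_pivot', [-1.0, 1.0]), ('hasp_pin', [-1.0, 3.0]), ('hasp_tab', [3.0, -1.0]), ('lid_hinge', [-2.0, -3.0]), ('lid_knob', [1.0, 1.0]), ('chest', [-1.0, 0.0]), ('button_pivot', [-2.0, -1.0]), ('hasp_tab', [1.0, 1.0]), ('lid_hinge', [-1.0, 2.0]), ('lid_knob', [2.0, -4.0])]
[ 772. -308.    4.]
[ 781. -256.  185.]
[ 715. -243.  -30.]
[ 727.  213. -128.]
```

```bash
python3 -c "
import cv2
a=cv2.imread('pics/a_scene.png')[120:320,220:490];b=cv2.imread('pics/a_side.png')[100:320,200:470]
import numpy as np
cv2.imwrite('pics/c.png',np.hstack([cv2.resize(a,(400,296)),cv2.resize(b,(400,296))]))"
```

```text
(no output)
```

View pics/c.png

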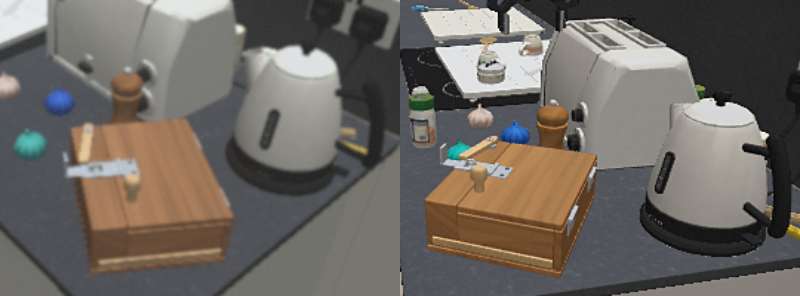

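The button sits at about 0.25 rad with the hasp flat under it. The kettle is centred near (772,-300), far enough from the raised knob. I'll go above the button's start point with the gripper aligned to the chest and closed.

Emit:
{"name": "arm_command", "arguments": {
  "motion": [
    [0,0,0,-0.03,-0.0185,0,255],
    [0,0,0,-0.03,-0.0185,0,255],
    [0,0,0,-0.03,-0.0185,0,255],
    [0,0,0,-0.03,-0.0185,0,255],
    [0,0,0,-0.03,-0.0185,0,255],
    [0,0,0,-0.0315,-0.0185,0,255],
    [0,0,-8.22,0,0,0.008,255],
    [0,0,-8.22,0,0,0.008,255],
    [0,0,-8.22,0,0,0.008,255],
    [0,0,-8.22,0,0,0.008,255],
    [0,0,-8.22,0,0,0.008,255],
    [0,0,-8.22,0,0,0.008,255],
    [0,0,-8.22,0,0,0.008,255],
    [0,0,0,0,0,0,255],
    [0,0,0,0,0,0,255]
  ],
  "grip_force": 30
}}

```text
t: 4.15
tcp_pos: [489.0, -181.5, 248.0]
ee_rot: [-0.884, -3.015, 0.0]
wrist_force: [-0.2, 0.1, 1.1]
finger_gap: 0.003
grasp_force: 0.0
```

```bash
cat >> h.py <<'E'
TH=np.radians(-32.43);T=np.array([513.9,-234.0])
def toc(x):
    c,s=np.cos(TH),np.sin(TH);d=np.array(x[:2])-T
    return np.round([c*d[0]+s*d[1],-s*d[0]+c*d[1],x[2]],1)
def stc():
    s=manip.read_state();R=Ro.from_rotvec(s["ee_rot"]).as_matrix();z=R[:,2]
    print("t",round(s["t"],2),"grasp@chest",toc(s["tcp_pos"]+54*z),"tip",toc(s["tcp_pos"]+72.6*z),"yaw err",round(np.degrees(np.arctan2(R[1,1],R[0,1]))-57.57,2),"z",np.round(z,3),"F",np.round(s["wrist_force"],1),"gap",round(s["finger_gap"],3),"gf",s["grasp_force"])
def lookc(names,cams,save=None):
    for c in cams:
        p=manip.snapshot(c)
        if save: cv2.imwrite(f"pics/{save}_{c}.png",p["pixels"])
        for n in names:
            for d in manip.place_of(n,p)[:2]: print(c,n,toc(d["location"]),round(d["score"],2))
E
python3 - <<'E'
from h import *
st();stc();lookc(["button_pivot","button_nose","hasp_tab","hasp_pin","lid_knob","lid_hinge","chest"],["wrist","scene"],"b")
E
```

```text
t 4.15 tcp [ 489.  -181.5  248. ] R [[-0.842, 0.54, -0.0], [0.54, 0.842, 0.0], [0.0, -0.0, -1.0]] F [-0.2  0.1  1.1] gap 0.0030440979646526533 0.0
t 4.15 grasp@chest [-49.2  31.  194. ] tip [-49.2  31.  175.4] yaw err -0.25 z [-0.  0. -1.] F [-0.2  0.1  1.1] gap 0.003 gf 0.0
wrist button_pivot [-66.7  75.4  92.9] 0.89
wrist button_pivot [-30.4 -58.1 118.7] 0.42
wrist button_nose [-81.4  17.2  96.8] 0.93
wrist hasp_tab [-111.1    1.2  107.8] 0.98
wrist hasp_pin [-36.2   4.5  93.2] 0.96
wrist lid_knob [-30.9 -59.9 116.5] 0.71
wrist chest [-3.3  5.1  1.1] 0.86
scene button_pivot [-70.8  75.4  92.5] 0.72
scene button_nose [-82.2  17.2  95.8] 0.57
scene hasp_tab [-110.9    0.5  107.3] 0.71
scene hasp_pin [-31.6   4.7  86.5] 0.53
scene lid_knob [-30.  -58.1 114.3] 0.97
scene lid_hinge [89.9  1.5 73.7] 0.58
scene lid_hinge [-109.8    3.3  107.2] 0.3
scene chest [-0.4  0.7 -0.5] 0.9
```

View pics/b_wrist.png

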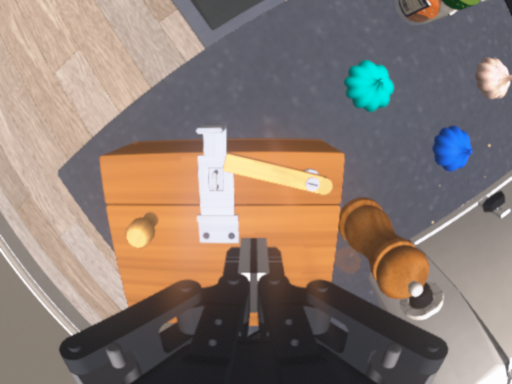

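The wrist view matches the fit: the button nose at (228,160), the hasp at (215,170) and the knob at (140,232). Now I'll descend behind the bar and sweep it round.

Emit:
{"name": "arm_command", "arguments": {
  "motion": [
    [0,0,0,0,0,0.03,255],
    [0,0,0,0,0,0.03,255],
    [0,0,0,0,0,0.015,255],
    [0,0,0,0,0,0.006,255],
    [0,0,0,0.005,0,0,255],
    [0,0,0,0.005,0,0,255],
    [0,0,0,0.005,0,0,255],
    [0,0,0,0.005,0,0,255],
    [0,0,0,0.005,0,0,255],
    [0,0,0,0.0055,0.0015,0,255],
    [0,0,0,0.0055,0.002,0,255],
    [0,0,0,0.0055,0.002,0,255],
    [0,0,0,0.005,0.004,0,255],
    [0,0,0,0.005,0.0045,0,255],
    [0,0,0,0.003,0.004,0,255],
    [0,0,0,0.002,0.004,0,255],
    [0,0,0,0,0,0,255]
  ]
}}

```text
t: 6.65
tcp_pos: [453.4, -132.0, 167.3]
ee_rot: [0.877, 3.016, 0.001]
wrist_force: [0.5, 0.3, 4.4]
finger_gap: -0.007
grasp_force: 2.6
```

Run:
```python
from h import *
stc();lookc(["button_pivot","button_nose","hasp_tab"],["wrist","scene","side"],"d")
```

```text
t 6.65 grasp@chest [-105.7   53.7  113.3] tip [-105.7   53.7   94.7] yaw err 0.02 z [ 0.001  0.    -1.   ] F [0.5 0.3 4.4] gap -0.007 gf 2.550818387826439
wrist button_nose [-127.8   69.3   94.2] 0.85
wrist hasp_tab [-109.6    1.1  108.6] 0.94
scene button_pivot [-70.1  79.2  94.7] 0.47
scene button_nose [-128.6   70.9   92.5] 0.53
scene hasp_tab [-108.8   -1.4  105.4] 0.65
side button_pivot [-70.8  78.6  98.4] 0.6
side button_nose [-131.6   65.6   96.3] 0.48
side hasp_tab [-109.7    1.4  108.4] 0.74
side hasp_tab [-1.3 -0.4 -3. ] 0.51
```

The button is at about 1.47 rad. Next I'll pinch the hasp tab.

Emit:
{"name": "arm_command", "arguments": {
  "motion": [
    [0,0,0,0,-0.005,0,255],
    [0,0,0,0,0,-0.03,255],
    [0,0,0,0,0,-0.03,255],
    [0,0,0,0.002,-0.02,0,135],
    [0,0,0,0.002,-0.02,0,135],
    [0,0,0,0,-0.0085,0,135],
    [0,0,0,0,0,0,135],
    [0,0,0,0,0,0,135],
    [0,0,0,0,0,0,135],
    [0,0,0,0,0,0.03,135],
    [0,0,0,0,0,0.02,135],
    [0,0,0,0,0,0.013,135],
    [0,0,0,0,0,0,135]
  ]
}}

```text
t: 8.55
tcp_pos: [420.4, -174.8, 161.7]
ee_rot: [-0.876, -3.013, -0.001]
wrist_force: [0.4, 0.1, -0.6]
finger_gap: 0.467
grasp_force: 0.0
```

Run:
```python
from h import *
stc();lookc(["hasp_tab"],["wrist","scene","side"],"e")
a=cv2.imread("pics/e_wrist.png")[60:320,100:420];b=cv2.imread("pics/e_side.png")[100:320,200:470]
cv2.imwrite('pics/e.png',np.hstack([cv2.resize(a,(400,325)),cv2.resize(b,(400,325))]))
```

```text
t 8.55 grasp@chest [-110.8   -0.2  107.7] tip [-110.9   -0.2   89.1] yaw err 0.01 z [-0.004  0.002 -1.   ] F [ 0.4  0.1 -0.6] gap 0.467 gf 0.0
wrist hasp_tab [-110.    -0.2  108.9] 0.82
scene hasp_tab [-113.2    0.4  106.6] 0.72
side hasp_tab [-107.6   -1.6  108. ] 0.49
```

View pics/e.png

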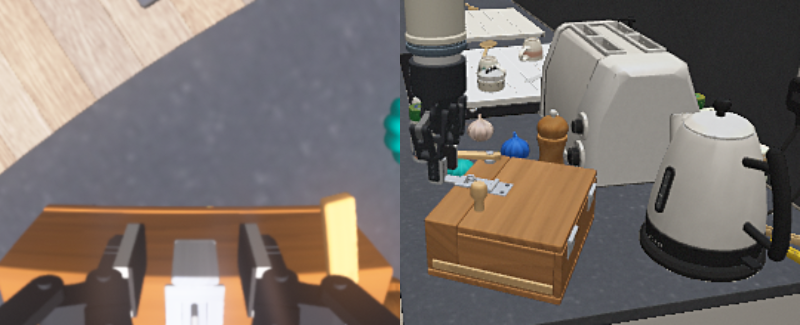

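Emit:
{"name": "arm_command", "arguments": {
  "motion": [
    [0,0,0,0,0,0,200],
    [0,0,0,0,0,0,255],
    [0,0,0,0,0,0,255],
    [0,0,0,0,0,0,255],
    [0,0,0,-0.002,0,-0.0075,255],
    [0,0,0,-0.003,0,-0.007,255],
    [0,0,0,-0.0035,0,-0.007,255],
    [0,0,0,-0.004,0,-0.0065,255],
    [0,0,0,-0.005,0,-0.006,255],
    [0,0,0,-0.005,0,-0.0055,255],
    [0,0,0,-0.006,0,-0.005,255],
    [0,0,0,-0.006,0,-0.0045,255],
    [0,0,0,-0.0065,0,-0.0035,255],
    [0,0,0,-0.007,0,-0.003,255],
    [0,0,0,0,0,0,255]
  ],
  "grip_force": 30
}}

```text
t: 10.35
tcp_pos: [462.0, -200.5, 219.4]
ee_rot: [-0.876, -3.016, -0.004]
wrist_force: [-0.5, 5.3, -0.3]
finger_gap: 0.194
grasp_force: 29.5
```

Run:
```python
from h import *
stc();lookc(["hasp_tab"],["scene","side"],"f")
```

```text
t 10.35 grasp@chest [-61.9   0.6 165.4] tip [-61.9   0.6 146.8] yaw err 0.03 z [-0.     0.003 -1.   ] F [-0.5  5.3 -0.3] gap 0.194 gf 29.53133761882782
scene hasp_tab [-69.1   2.3 161.7] 0.62
side hasp_tab [-70.3  -2.3 164.1] 0.78
side hasp_tab [-31.2 -62.  119.2] 0.42
```

Emit:
{"name": "arm_command", "arguments": {
  "motion": [
    [0,0,0,-0.0074,0,-0.002,255],
    [0,0,0,-0.0074,0,-0.002,255],
    [0,0,0,-0.0077,0,-0.0005,255],
    [0,0,0,-0.0077,0,-0.0005,255],
    [0,0,0,-0.0076,0,0.001,255],
    [0,0,0,-0.0076,0,0.001,255],
    [0,0,0,-0.0072,0,0.0025,255],
    [0,0,0,-0.0072,0,0.0025,255],
    [0,0,0,-0.0066,0,0.004,255],
    [0,0,0,-0.0066,0,0.004,255],
    [0,0,0,0,0,0,255]
  ]
}}

```text
t: 11.65
tcp_pos: [524.2, -240.2, 209.2]
ee_rot: [0.877, 3.016, 0.002]
wrist_force: [3.3, 4.8, 2.0]
finger_gap: 0.197
grasp_force: 29.2
```

Run:
```python
from h import *
stc();lookc(["hasp_tab"],["scene","side"],"g")
```

```text
t 11.65 grasp@chest [ 12.    0.4 155.2] tip [ 12.    0.4 136.6] yaw err 0.01 z [ 0.001  0.001 -1.   ] F [3.3 4.8 2. ] gap 0.197 gf 29.190533459186554
side hasp_tab [ -1.7  -0.3 160.6] 0.49
```

Emit:
{"name": "arm_command", "arguments": {
  "motion": [
    [0,0,0,0,0,0,135],
    [0,0,0,0,0,0,135],
    [0,0,0,0,0,0,135],
    [0,0,0,0,0,-0.03,135],
    [0,0,0,0,0,-0.03,135],
    [0,0,0,0.0145,-0.02,0,135],
    [0,0,0,0.0145,-0.02,0,135],
    [0,0,0,0.0145,-0.02,0,135],
    [0,0,0,0,0,0,135],
    [0,0,0,0,0,0,135]
  ]
}}

```text
t: 12.85
tcp_pos: [454.1, -268.2, 269.6]
ee_rot: [0.88, 3.015, -0.0]
wrist_force: [-0.7, 0.5, 0.6]
finger_gap: 0.469
grasp_force: 0.0
```

Run:
```python
from h import *
stc();lookc(["lid_knob","hasp_tab","button_nose"],["wrist","scene","side"],"i")
a=cv2.imread("pics/i_wrist.png")[60:384,80:432];b=cv2.imread("pics/i_side.png")[100:320,200:470]
cv2.imwrite('pics/i.png',np.hstack([cv2.resize(a,(400,325)),cv2.resize(b,(400,325))]))
```

```text
t 12.85 grasp@chest [-32.1 -60.9 215.6] tip [-32.1 -60.9 197. ] yaw err -0.11 z [ 0.001 -0.    -1.   ] F [-0.7  0.5  0.6] gap 0.469 gf 0.0
wrist lid_knob [-29.9 -60.1 119.4] 0.86
wrist hasp_tab [ 39.2   0.2 118. ] 0.84
wrist button_nose [-129.8   64.2   93.3] 0.8
scene lid_knob [-32.2 -57.4 114.2] 0.57
scene hasp_tab [ 36.2  -1.3 115.5] 0.72
scene hasp_tab [-300.9  310.4    2.1] 0.39
scene button_nose [-130.6   63.3   94.3] 0.68
side lid_knob [-28.6 -62.5 116.4] 0.6
side hasp_tab [ 4.010e+01 -1.000e-01  1.177e+02] 0.48
side button_nose [-126.8   61.9   97.5] 0.62
```

View pics/i.png

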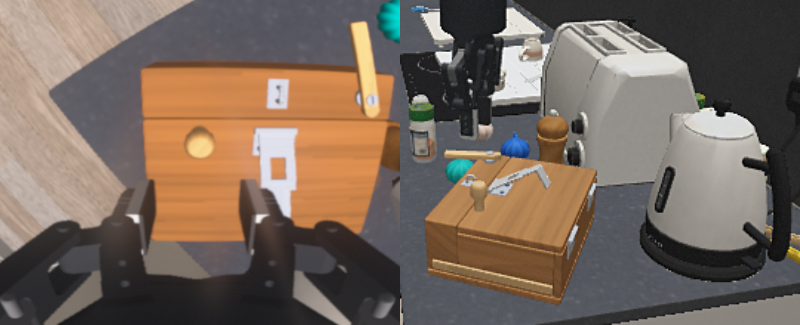

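The hasp lies back on its stop (tab at chest 38,0,117) and the button points to the front. Next I'll grip the knob.

Emit:
{"name": "arm_command", "arguments": {
  "motion": [
    [0,0,0,0,0,0.03,135],
    [0,0,0,0,0,0.03,135],
    [0,0,0,-0.001,0,0.025,135],
    [0,0,0,0,0,0.015,135],
    [0,0,0,0,0,0,170],
    [0,0,0,0,0,0,255],
    [0,0,0,0,0,0,255],
    [0,0,0,0,0,0,255],
    [0,0,0,0,0,0,255]
  ],
  "grip_force": 45
}}

```text
t: 14.35
tcp_pos: [455.7, -267.3, 170.4]
ee_rot: [0.876, 3.016, 0.004]
wrist_force: [1.2, 5.0, -4.2]
finger_gap: 0.234
grasp_force: 44.0
```

Emit:
{"name": "arm_command", "arguments": {
  "motion": [
    [0,0,0,-0.0021,0,-0.006,255],
    [0,0,0,-0.0025,0,-0.006,255],
    [0,0,0,-0.0028,0,-0.0057,255],
    [0,0,0,-0.003,0,-0.0057,255],
    [0,0,0,-0.0033,0,-0.0055,255],
    [0,0,0,-0.0036,0,-0.0054,255],
    [0,0,0,-0.0038,0,-0.0051,255],
    [0,0,0,-0.0041,0,-0.005,255],
    [0,0,0,0,0,0,255]
  ]
}}

```text
t: 15.25
tcp_pos: [477.5, -281.3, 215.0]
ee_rot: [0.876, 3.015, 0.003]
wrist_force: [4.4, 3.3, -5.0]
finger_gap: 0.238
grasp_force: 45.0
```

Run:
```python
from h import *
stc();lookc(["lid_knob"],["scene","side"],"j")
```

```text
t 15.25 grasp@chest [ -5.2 -59.3 161. ] tip [ -5.2 -59.3 142.4] yaw err 0.03 z [ 0.002  0.001 -1.   ] F [ 4.4  3.3 -5. ] gap 0.238 gf 44.975059748394415
side lid_knob [ -2.3 -60.8 157.7] 0.65
```

Emit:
{"name": "arm_command", "arguments": {
  "motion": [
    [0,0,0,-0.0044,0,-0.0047,255],
    [0,0,0,-0.0045,0,-0.0045,255],
    [0,0,0,-0.0048,0,-0.0043,255],
    [0,0,0,-0.005,0,-0.004,255],
    [0,0,0,-0.0052,0,-0.0038,255],
    [0,0,0,-0.0054,0,-0.0035,255],
    [0,0,0,-0.0055,0,-0.0032,255],
    [0,0,0,-0.0057,0,-0.003,255],
    [0,0,0,-0.0059,0,-0.0026,255],
    [0,0,0,-0.0059,0,-0.0024,255],
    [0,0,0,-0.006,0,-0.0021,255],
    [0,0,0,-0.0062,0,-0.0018,255],
    [0,0,0,-0.0063,0,-0.0014,255],
    [0,0,0,-0.0063,0,-0.0012,255],
    [0,0,0,-0.0064,0,-0.0008,255],
    [0,0,0,-0.0064,0,-0.0005,255],
    [0,0,0,0,0,0,255]
  ]
}}

```text
t: 17.15
tcp_pos: [553.0, -329.5, 258.4]
ee_rot: [0.876, 3.017, 0.003]
wrist_force: [1.8, 5.1, -3.7]
finger_gap: 0.236
grasp_force: 44.3
```

Run:
```python
from h import *
stc();lookc(["lid_knob"],["scene","side"],"k")
a=cv2.imread("pics/k_scene.png")[80:320,200:490];b=cv2.imread("pics/k_side.png")[80:320,200:470]
cv2.imwrite('pics/k.png',np.hstack([cv2.resize(a,(400,325)),cv2.resize(b,(400,325))]))
```

```text
t 17.15 grasp@chest [ 84.2 -59.5 204.4] tip [ 84.2 -59.5 185.8] yaw err 0.03 z [ 0.001  0.001 -1.   ] F [ 1.8  5.1 -3.7] gap 0.236 gf 44.28305458277464
scene lid_knob [ 83.8 -59.5 201.1] 0.61
side lid_knob [ 84.  -62.5 203.3] 0.59
side lid_knob [-130.1   61.    98.9] 0.42
```

View pics/k.png

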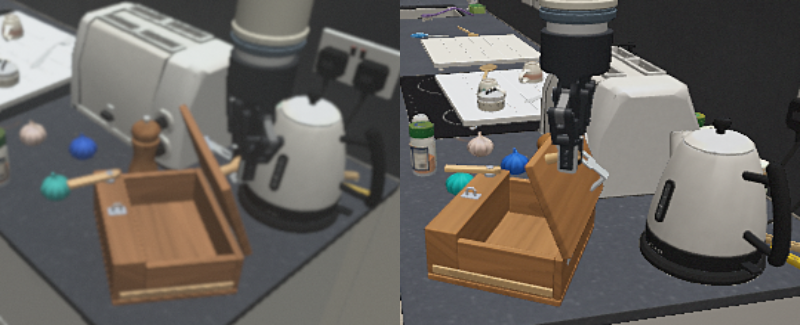

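The lid is about 1.2 rad open and the hasp still lies back. I'll finish raising it to upright.

Emit:
{"name": "arm_command", "arguments": {
  "motion": [
    [0,0,0,-0.0064,0,-0.0001,255],
    [0,0,0,-0.0064,0,0,255],
    [0,0,0,-0.0064,0,0.0005,255],
    [0,0,0,-0.0064,0,0.0008,255],
    [0,0,0,-0.0063,0,0.0012,255],
    [0,0,0,-0.0063,0,0.0013,255],
    [0,0,0,-0.0062,0,0.0018,255],
    [0,0,0,-0.004,0,0.0014,255],
    [0,0,0,0,0,0,255]
  ]
}}

```text
t: 18.25
tcp_pos: [593.8, -355.5, 252.3]
ee_rot: [0.876, 3.015, 0.001]
wrist_force: [2.0, 4.9, -0.5]
finger_gap: 0.234
grasp_force: 45.1
```

Run:
```python
from h import *
stc();lookc(["lid_knob","hasp_tab"],["scene","side"],"l")
```

```text
t 18.25 grasp@chest [132.7 -59.6 198.3] tip [132.8 -59.6 179.7] yaw err 0.03 z [ 0.002  0.    -1.   ] F [ 2.   4.9 -0.5] gap 0.234 gf 45.13456973712891
scene lid_knob [133.8 -58.3 198.7] 0.87
side lid_knob [131.5 -64.5 196.1] 0.64
side lid_knob [129.4  -2.3 130.5] 0.36
side hasp_tab [131.   -1.8 129.5] 0.63
```

Emit:
{"name": "arm_command", "arguments": {
  "motion": [
    [0,0,0,0,0,0,140],
    [0,0,0,0,0,0,140],
    [0,0,0,0,0,0,140],
    [0,0,0,0,0,-0.02,140],
    [0,0,0,0,0,-0.04,140],
    [0,0,0,0,0,-0.04,140],
    [0,0,0,0.0244,0.03015,0,0],
    [0,0,0,0.0244,0.03015,0,0],
    [0,0,0,0.0244,0.03015,0,0],
    [0,0,0,0.0244,0.03015,0,0],
    [0,0,0,0.0244,0.03015,0,0],
    [0,0,0,0.0244,0.03015,0,0],
    [0,0,0,0.0244,0.03015,0,0],
    [0,0,0,0.0244,0.03015,0,0],
    [0,0,0,0.0244,0.03015,0,0],
    [0,0,0,0.0244,0.03015,0,0],
    [0,0,0,0.0244,0.03015,0.02,0],
    [0,0,0,0.0244,0.03015,0.03,0],
    [0,0,0,0.0244,0.03015,0.03,0],
    [0,0,0,0,0,0.03,0]
  ]
}}

```text
t: 20.55
tcp_pos: [535.0, 148.6, 240.2]
ee_rot: [0.871, 3.018, 0.003]
wrist_force: [-0.4, -0.1, 0.6]
finger_gap: 0.999
grasp_force: 0.0
```

Run:
```python
from h import *
st();stc();lookc(["lid_knob"],["scene"])
look(["garlic_centre"],save="m")
p=manip.snapshot("wrist");q=[o for o in manip.outline_of("garlic",p)[:2]]
for o in q: 
    ys,xs=np.nonzero(o["pixels"]);print(o["score"],xs.min(),xs.max(),ys.min(),ys.max(),p["pixels"][o["pixels"]].mean(0))
```

```text
t 20.55 tcp [535.  148.6 240.2] R [[-0.846, 0.533, 0.001], [0.533, 0.846, 0.002], [-0.0, 0.002, -1.0]] F [-0.4 -0.1  0.6] gap 0.99890430776368 0.0
t 20.55 grasp@chest [-187.4  334.4  186.2] tip [-187.4  334.4  167.6] yaw err 0.23 z [ 0.001  0.002 -1.   ] F [-0.4 -0.1  0.6] gap 0.999 gf 0.0
scene lid_knob [132.4 -60.9 197.2] 0.97
scene garlic_centre [469.4 -29.5  24.7] 0.81
scene garlic_centre [582.8  39.2  30.2] 0.68
side garlic_centre [465.6 -28.8  26.4] 0.66
side garlic_centre [585.   34.3  25.6] 0.49
wrist garlic_centre [470.7 -23.9  23.9] 0.65
wrist garlic_centre [537.8 145.8  26.5] 0.62
0.96 77 118 187 233 [146.37491525 151.18237288   5.62101695]
0.88 225 276 153 205 [166.15380762 175.38777555 202.48797595]
```

View pics/m_wrist.png

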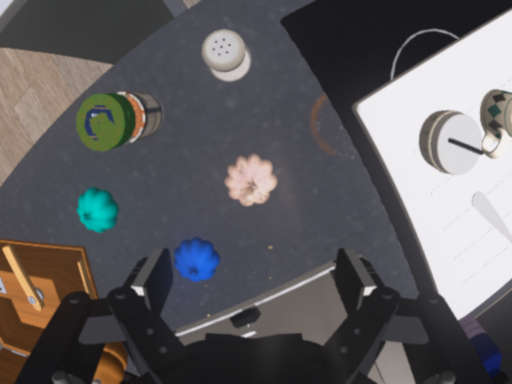

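The pink garlic is at (250,180) in the wrist view, nearly under the TCP, and nothing stands near the fingers. I'll descend and grip it gently.

Emit:
{"name": "arm_command", "arguments": {
  "motion": [
    [0,0,0,-0.003,-0.001,0.03,0],
    [0,0,0,0,0,0.04,0],
    [0,0,0,0,0,0.04,0],
    [0,0,0,0,0,0.03,0],
    [0,0,0,0,0,0.015,0],
    [0,0,0,0,0,0.008,0],
    [0,0,0,0,0,0,0],
    [0,0,0,0,0,0,50],
    [0,0,0,0,0,0,80],
    [0,0,0,0,0,0,130],
    [0,0,0,0,0,0,130],
    [0,0,0,0,0,0,130],
    [0,0,0,0,0,0,130]
  ],
  "grip_force": 20
}}

```text
t: 22.35
tcp_pos: [538.7, 142.5, 79.9]
ee_rot: [0.877, 3.014, 0.002]
wrist_force: [-1.7, -0.8, 5.9]
finger_gap: 0.615
grasp_force: 20.4
```

Emit:
{"name": "arm_command", "arguments": {
  "motion": [
    [0,0,0,0,0,-0.01,130],
    [0,0,0,0,0,-0.02,130],
    [0,0,0,0,0,-0.04,130],
    [0,0,0,0,0,-0.03,130],
    [0,0,0,0,0,0,130]
  ]
}}

```text
t: 22.85
tcp_pos: [539.8, 142.9, 184.7]
ee_rot: [0.875, 3.007, 0.008]
wrist_force: [1.1, 0.3, -0.3]
finger_gap: 0.614
grasp_force: 21.2
```

Run:
```python
from h import *
st();stc();look(["garlic_centre"],save="n")
```

```text
t 22.85 tcp [539.8 142.9 184.7] R [[-0.844, 0.537, 0.01], [0.537, 0.844, 0.002], [-0.008, 0.007, -1.0]] F [ 1.1  0.3 -0.3] gap 0.6138916071813777 21.156224324950017
t 22.85 grasp@chest [-179.8  332.4  130.7] tip [-179.7  332.5  112.1] yaw err -0.02 z [ 0.01   0.002 -1.   ] F [ 1.1  0.3 -0.3] gap 0.614 gf 21.156224324950017
scene garlic_centre [580.5  35.2  30. ] 0.57
scene garlic_centre [468.9 -30.   29.4] 0.55
side garlic_centre [539.7 147.6 125. ] 0.58
side garlic_centre [584.1  35.8  24.2] 0.55
wrist garlic_centre [536.2 142.5 125.7] 0.64
wrist garlic_centre [470.2 -25.8  26.8] 0.59
```

View pics/n_wrist.png

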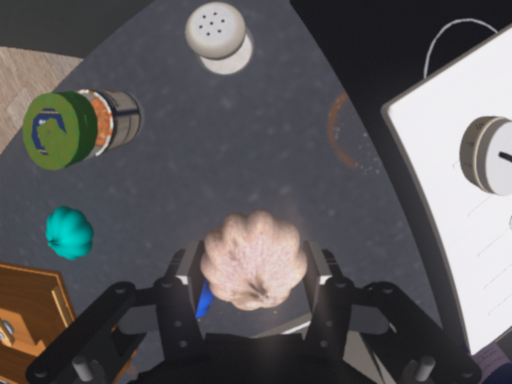

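The garlic is held upright between the pads at (255,260). I'll lift it and carry it over the cavity.

Emit:
{"name": "arm_command", "arguments": {
  "motion": [
    [0,0,0,0,0,-0.04,130],
    [0,0,0,0,0,-0.04,130],
    [0,0,0,0,0,-0.03,130],
    [0,0,0,-0.01,-0.017,0,130],
    [0,0,0,-0.0192,-0.0332,0,130],
    [0,0,0,-0.0192,-0.0332,0,130],
    [0,0,0,-0.0192,-0.0332,0,130],
    [0,0,0,-0.0192,-0.0332,0,130],
    [0,0,0,-0.0192,-0.0332,0,130],
    [0,0,0,-0.0192,-0.0332,0,130],
    [0,0,0,-0.0192,-0.0332,0,130],
    [0,0,0,-0.0192,-0.0332,0,130],
    [0,0,0,-0.0192,-0.0332,0,130],
    [0,0,0,-0.01,-0.017,0,130],
    [0,0,0,0,0,0.03,130],
    [0,0,0,0,0,0.04,130],
    [0,0,0,0,0,0,130],
    [0,0,0,0,0,0,130]
  ]
}}

```text
t: 24.95
tcp_pos: [521.3, -241.6, 216.6]
ee_rot: [-0.877, -3.013, -0.001]
wrist_force: [0.1, -0.7, 0.0]
finger_gap: 0.611
grasp_force: 21.4
```

Run:
```python
from h import *
st();stc();lookc(["garlic_centre","chest_inside","lid_knob"],["scene","side","wrist"],"o")
```

```text
t 24.95 tcp [ 521.3 -241.6  216.6] R [[-0.844, 0.537, -0.003], [0.537, 0.844, 0.002], [0.003, -0.0, -1.0]] F [ 0.1 -0.7  0. ] gap 0.6110355915802078 21.36121925432235
t 24.95 grasp@chest [ 10.2  -2.4 162.6] tip [ 10.1  -2.4 144. ] yaw err -0.03 z [-0.003  0.002 -1.   ] F [ 0.1 -0.7  0. ] gap 0.611 gf 21.36121925432235
scene garlic_centre [-150.1  148.7   27.4] 0.8
scene garlic_centre [  4.    0.5 163.7] 0.66
scene chest_inside [20.4  1.4 12.5] 0.89
scene lid_knob [128.8 -60.7 195. ] 0.92
side garlic_centre [  9.    0.7 168.6] 0.64
side garlic_centre [-148.2  148.6   29.3] 0.56
side chest_inside [17.4  3.  10.7] 0.56
side lid_knob [132.1 -59.4 195.8] 0.84
wrist garlic_centre [-148.   150.9   28.1] 0.79
wrist garlic_centre [-89.5 271.6  25.3] 0.72
wrist chest_inside [18.1  0.6  6. ] 0.95
wrist chest_inside [-124.6   64.3   95.2] 0.61
```

Emit:
{"name": "arm_command", "arguments": {
  "motion": [
    [0,0,0,0,0,0.03,130],
    [0,0,0,0,0,0.03,130],
    [0,0,0,0,0,0.03,130],
    [0,0,0,0,0,0.02,130],
    [0,0,0,0,0,0.01,130],
    [0,0,0,0,0,0,130],
    [0,0,0,0,0,0.002,130],
    [0,0,0,0,0,0.001,130],
    [0,0,0,0,0,0,130],
    [0,0,0,0,0,0,130]
  ]
}}

```text
t: 26.55
tcp_pos: [522.2, -242.1, 95.6]
ee_rot: [0.878, 3.015, -0.0]
wrist_force: [-0.4, -0.5, 0.2]
finger_gap: 0.611
grasp_force: 21.4
```

Emit:
{"name": "arm_command", "arguments": {
  "motion": [
    [0,0,0,0,0,0.001,130],
    [0,0,0,0,0,0.001,130],
    [0,0,0,0,0,0,130]
  ]
}}

```text
t: 26.85
tcp_pos: [521.7, -241.8, 92.5]
ee_rot: [-0.878, -3.016, -0.0]
wrist_force: [-0.2, 0.5, -0.8]
finger_gap: 0.612
grasp_force: 21.4
```

Emit:
{"name": "arm_command", "arguments": {
  "motion": [
    [0,0,0,0,0,0.001,130],
    [0,0,0,0,0,0.001,130],
    [0,0,0,0,0,0,130]
  ]
}}

```text
t: 27.15
tcp_pos: [521.7, -241.9, 90.4]
ee_rot: [-0.878, -3.016, -0.0]
wrist_force: [-0.3, 0.2, -0.8]
finger_gap: 0.61
grasp_force: 21.4
```

Run:
```python
from h import *
stc();lookc(["garlic_centre"],["scene","side","wrist"])
```

```text
t 27.15 grasp@chest [10.8 -2.4 36.4] tip [10.8 -2.4 17.8] yaw err -0.03 z [-0.  0. -1.] F [-0.3  0.2 -0.8] gap 0.61 gf 21.36051759822294
scene garlic_centre [ 9.2 -2.2 35.5] 0.71
scene garlic_centre [-144.9  150.    23. ] 0.68
side garlic_centre [ 9.5  3.3 37.3] 0.7
side garlic_centre [16.8  0.2  7.2] 0.7
wrist garlic_centre [13.4 -3.6 37.7] 0.8
```

Emit:
{"name": "arm_command", "arguments": {
  "motion": [
    [0,0,0,0,0,0.001,130],
    [0,0,0,0,0,0,130]
  ]
}}

```text
t: 27.65
tcp_pos: [521.9, -241.9, 90.0]
ee_rot: [0.878, 3.016, -0.0]
wrist_force: [-1.0, -0.5, 2.6]
finger_gap: 0.614
grasp_force: 21.5
```

Emit:
{"name": "arm_command", "arguments": {
  "motion": [
    [0,0,0,0,0,0.001,130],
    [0,0,0,0,0,0,130]
  ]
}}

```text
t: 27.85
tcp_pos: [521.9, -242.0, 90.0]
ee_rot: [0.878, 3.016, -0.0]
wrist_force: [-3.1, 2.1, 5.6]
finger_gap: 0.609
grasp_force: 21.7
```

Contact with the floor. I'll open slowly and retreat straight up.

Emit:
{"name": "arm_command", "arguments": {
  "motion": [
    [0,0,0,0,0,-0.001,95],
    [0,0,0,0,0,0,90],
    [0,0,0,0,0,0,75],
    [0,0,0,0,0,0,60],
    [0,0,0,0,0,0,45],
    [0,0,0,0,0,0,45],
    [0,0,0,0,0,-0.01,45],
    [0,0,0,0,0,-0.03,45],
    [0,0,0,0,0,-0.04,45],
    [0,0,0,0,0,-0.04,45],
    [0,0,0,0,0,-0.04,45],
    [0,0,0,0,0,-0.04,45],
    [0,0,0,0.03,0.01,-0.02,45],
    [0,0,0,0.03,0.01,0,45],
    [0,0,0,0,0,0,45]
  ]
}}

```text
t: 29.35
tcp_pos: [480.8, -191.0, 312.6]
ee_rot: [0.875, 3.014, 0.0]
wrist_force: [0.7, -0.6, 0.1]
finger_gap: 0.818
grasp_force: 0.0
```

Run:
```python
from h import *
stc();lookc(["garlic_centre","lid_knob","hasp_tab","button_nose"],["scene","side","wrist"],"q")
look(["pepper_mill","salt_mill","spice_jar"],["scene","wrist"])
a=cv2.imread("pics/q_scene.png")[80:320,160:490];b=cv2.imread("pics/q_wrist.png")
cv2.imwrite('pics/q.png',np.hstack([cv2.resize(a,(400,325)),cv2.resize(b,(400,325))]))
```

```text
t 29.35 grasp@chest [-50.8  18.6 258.6] tip [-50.8  18.7 240. ] yaw err 0.06 z [ 0.003 -0.001 -1.   ] F [ 0.7 -0.6  0.1] gap 0.818 gf 0.0
scene garlic_centre [ 5.4 -1.1 37.8] 0.88
scene garlic_centre [-86.1 267.3  27.8] 0.76
scene lid_knob [131.7 -60.3 199.9] 0.75
scene hasp_tab [  6.1 160.1  -0.2] 0.54
scene hasp_tab [-128.8   61.3   93.1] 0.52
scene button_nose [-127.4   62.3   95.3] 0.83
side garlic_centre [11.7  2.3 37.6] 0.92
side garlic_centre [-151.3  145.2   27.8] 0.56
side lid_knob [131.7 -62.  193.6] 0.76
side hasp_tab [134.4  -0.7 130.9] 0.62
side button_nose [-128.5   63.    97.5] 0.66
wrist garlic_centre [-89.9 270.8  29.2] 0.81
wrist garlic_centre [11.9 -0.4 37.3] 0.7
wrist button_nose [-126.4   64.3   94.8] 0.61
scene pepper_mill [ 605.5 -100.5    1.8] 0.91
scene salt_mill [427.9 189.1   1.4] 0.91
scene spice_jar [419.3  84.1   3. ] 0.89
wrist pepper_mill [ 610.7 -105.    -3.6] 0.76
wrist pepper_mill [ 522.  -240.5   39.9] 0.65
wrist salt_mill [ 608.5 -110.7   -5.8] 0.72
wrist salt_mill [424.  189.    1.7] 0.69
wrist spice_jar [415.4  78.8   2. ] 0.89
wrist spice_jar [ 523.3 -239.1   12.3] 0.73
```

View pics/q.png

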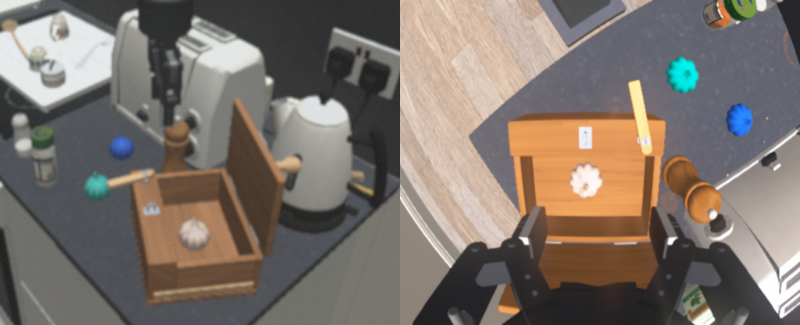

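The garlic stands on the chest floor (585,180), the lid is upright, and the mill, shaker and jar have not moved. I'll hand the job in.

```bash
python3 -c "
from station import manip
print(manip.job_done())"
```

```text
the job is handed in; nothing more can be done
None
```

I handed the job in at about 30 s of the 70 s allowed: the button was turned, the hasp thrown back, the lid raised upright and the garlic set on the chest floor, and the last pictures show the pepper mill, salt shaker and spice jar still in place.

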